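# Close the oxygen-free book cabinet and uncap its gas port

### The job

Push the loaded drawer of the grey treatment cabinet fully shut. Then unscrew the orange cap from the gas port on the cabinet's top and lift it off, so that the gas line can go on: nobody knows whether its thread is left- or right-handed, so try it gently one way and, if it stops, the other. Finish with the cap still held in the gripper, still and upright, at least 5 cm higher than where it sat; do not put it down, keep the drawer shut and leave everything else where it is.

Things in the scene. Friction and masses are not known exactly. Their poses are not given: they have to be found in the camera images.
- cab: grey steel cabinet fixed to the table, 240 deep (x) by 340 wide (y) by 110 high, flat top; origin at the centre of its underside, its front (drawer side) faces its own -x
- cab_drawer0 (a joint): opening of the cabinet's single blue-fronted drawer in m: 0 = fully shut, grows as the drawer comes out along the cabinet's -x; it slides with about 1 N of friction, stays where it is left and holds a book. It starts 50 to 85 mm open
- cab_drawer0_handle (a point): middle of the steel bar handle on the drawer front: a bar 120 long along the cabinet's y, about 10 thick, 35 in front of the drawer's front face, 72 above the table; moves with the drawer. The drawer can be pushed shut by pressing on this bar
- port: gas port, fixed on the cabinet's top: a dark round base 68 in diameter and 10 high, with a brass neck 34 high (from the underside of the base) hidden under the cap, into which a plug in the cap reaches: the cap must rise 22 straight up to be clear of it; origin at the centre of its underside (on the cabinet's top), z up
- cap: orange screw cap on the port, loose, about 120 g: skirt 56 in diameter and 27 high, above it a smooth round crown 42 in diameter and 28 high (55 in all), white index mark on top along its own x axis. Origin at the centre of the skirt's lower edge, z up; seated, it is 13 above the port's origin. Quarter-turn thread of unknown hand, differing from run to run (behaviour: see cap_grip)
- cap_grip (a point): point on the cap's axis, 48 above its origin, 21 above the skirt's top: TCP place to grip the crown. The wrong way the cap meets a solid stop after 6 to 15 degrees (fingers then slip); the right way (clockwise or anticlockwise) it turns lightly, does not rise by itself, and lifts straight off between 62 and 90 degrees from its start (next stop: about 95; locked below 50)
- weight: small brass paperweight standing on the cabinet's top, diameter 44, height 45, origin at the centre of its underside
- bead_jar: closed glass jar standing on the table, diameter 68, height 100, origin at the centre of its underside
- red_book: dark red book lying on the table, 200 (x) by 140 (y) by 30, origin at the centre of its underside
- brush: dusting brush lying on the table along its x axis, origin under its middle
- film_can: flat round aluminium film can lying on the table, diameter 104, height 34, origin at the centre of its underside
- logger: white humidity logger standing on the table, 30 by 75 by 55 high, origin at the centre of its underside
Mind the look-alikes: they are no part of the job. What is shaped like the cap but green is not meant.

How it is judged:
By the outcome, as a careful person would: the job done as asked, in the order asked, and still so for the second after the job is handed in, while the arm keeps its last pose, push and grip.
It also fails if it takes over 64 s, if anything falls off the work surface, if the arm or the gripper's body presses on something with over 40 N, if the wrist force passes 120 N, or if a joint passes its speed limit or range.

### The arm

A 6-joint arm with a two-finger parallel gripper is mounted at the origin on the work surface. World frame = base frame: x ahead of the robot, y to its left, z up, the work surface at z = 0. Lengths are in mm, angles in rad, forces in N, time in s.
With the tool pointing down it reaches from about 350 to 875 mm from the base axis. Payload 4.2 kg.
Tool frame: the origin (TCP) lies between the finger pads, 19 mm behind the fingertips; this is the grasp point; z points along the fingers, x is the direction in which the jaws open and shut, and the axes are right-handed (so a half turn about z gives the same grasp; the last joint's range is limited). The gripper opens to 85 mm and grips with 20 to 120 N. Pads are 22 mm wide; open, the fingers measure 114 mm over their backs; the gripper's body (76 mm by 85 mm) begins 54 mm behind the grasp point. The pads swing forward as they close: fully open they stand 13 mm farther back than shut.
Start: joints at [1.594, 0.385, 0.008, 0, -1.194, -0.259], TCP at [145.982, 607.691, 250.012] pointing down, gripper open.
Joint ranges: [-3.14, 3.14], [-1.21, 2.06], [-1.07, 1.41], [-3.16, 2.05], [-2.99, -0.16], [-3.1, 3.1]. Speed limits (rad/s): [2.79, 2.79, 3.14, 3.14, 3.14, 3.14].

### API

Orientations are given as a unit quaternion [x, y, z, w].
In Python, from bench import arm, eyes, find_in, silhouettes gives the robot as it stands. The module is installed in compiled form; this text tells all that it offers.
- The arm moves only by the tool play_rows, never from a script. Its arguments are lists of equal length, an entry for each row: "offset": the shift along the world's x, y, z in mm, a list of three; "turn": the turn about the world's z in rad. In form: {"offset": [[x, y, z], ...], "turn": [turn, ...]}. A call has 1 to 12 rows; each row shifts and turns the pose as measured when the row begins; what a row does not reach is not made up. A row lasts 1/10 s, in which the tool goes at most 50 mm and 8.59 degrees, less where a joint would pass 70% of its speed; a pose out of reach is approached as far as the arm can. A call is refused whole if a number of a shift passes 50 or a number of a turn 0.15, either way. A call with a gripper value outside its range is refused whole. "grip" is the gripper's target within -1 to 1 (fully open at 1, half-way at 0, shut at -1), set as the call begins (left out, the last holds). The fingers move at their own pace and stop on an object; the grip force is fixed at half the most. Time passes only in rows, so rows that do not move let the fingers close. It gives the time, the measured TCP pose, the force and the opening at its end, in the units of the state.
- arm.read_state(): the state, without advancing time (a new reading comes with each control period).
- eyes.get_image(name): name is "scene" or "side" or "wrist"; returns (picture, depth): 384x512x3 uint8, red, green, blue; 384x512 float32, mm along the optical axis (not along the pixel's ray), 0 where there is no reading.
- eyes.camera_params(name): a dict with "camera_matrix" (3x3 intrinsics, pixels), "dist" ([k1, k2, p1, p2, k3] as OpenCV has them; the pictures are not rectified), "camera_from_world" (4x4, takes a point from world to camera coordinates). Camera axes: x right, y down, z forward; pixel columns grow to the right and rows downward; lengths in mm; the calibration is good to about 2 mm. A picture is of the moment at which its call begins: read the wrist's pose just before it. camera_params takes no time and is no camera call; for the wrist camera it gives the pose at the moment of the call.
- arm.job_done(): hands the job in, once; it reports no verdict.
Trained networks look in the newest picture that a camera, given by its name, has taken for a name from the list of things; names that differ only in an ending like _2 or _b are one class to them, and where a whole thing is asked for, a point or a joint stands for the part that bears it (a point fixed in the world has none). Each returns a list of dicts, best first, with "score" (0 to 1); they miss things now and then, are a little off and sometimes report something else, mostly with a low value. They report only what shows in the picture. A call takes as long as a camera call. They do not tell look-alikes from the thing itself.
- find_in(camera, query): "bbox" ([centre column, centre row, width, height] in pixels, round what is visible of it).
- silhouettes(camera, query): "mask" (384x512 bool, what is visible of it) and "bbox" ([centre column, centre row, width, height] in pixels, round what is visible of it).
The state is a dict: "clock": time; "joints": joint angles; "joint_vel": joint speeds; "joint_efforts": joint torques, N m; "position": TCP position; "ee_rot": TCP orientation; "contact_force": force on the tool from outside, world axes, zero at the start; "wrist_torque": the same for the moment, N m; "gripper_width": finger opening in mm.
Only numpy, scipy, OpenCV 4.12 (cv2) and the standard library are available. Lean on these libraries where they do the work, as an engineer would, in place of code of your own. Each camera call takes 0.05 s, during which the arm holds its last target. There are 200 camera calls.

## Working session

There is one attempt and no reset: what is moved stays moved. The work goes in short steps, Python scripts to look and compute and a tool call to move; the robot and the scene stay as the last step left them, time stands still between calls to the robot, and variables do not carry over. Pictures are saved under pics/ and viewed, on a budget of 10 in all, crops included, one or two more only if the job needs it, and the job is handed in when it is done.

Besides the shell and the picture viewer there is one more tool, called after ">>>" by a JSON object that holds its "api" and its "payload", one argument or row to a line. play_rows: Moves the arm, as the interface text tells. Its arguments: {"type":"object","properties":{"offset":{"type":"array","items":{"type":"array","items":{"type":"number"}}},"turn":{"type":"array","items":{"type":"number"}},"grip":{"type":"number"}},"required":["offset","turn"]}

```bash
mkdir -p pics; cat > h.py <<'E'
import numpy as np, cv2
from bench import arm, eyes, find_in, silhouettes
def cloud(name):
    img,d=eyes.get_image(name); p=eyes.camera_params(name)
    K=np.array(p["camera_matrix"],float);D=np.array(p["dist"],float);T=np.array(p["camera_from_world"],float)
    v,u=np.mgrid[0:384,0:512]
    n=cv2.undistortPoints(np.stack([u.ravel(),v.ravel()],1).astype(np.float64)[:,None],K,D)[:,0]
    z=d.ravel().astype(float); c=np.c_[n*z[:,None],z]
    w=(c-T[:3,3])@T[:3,:3]; w[z<=0]=np.nan
    return img,w.reshape(384,512,3)
def save(img,f,box=None,s=1.5):
    if box: img=img[box[1]:box[3],box[0]:box[2]]
    cv2.imwrite("pics/"+f,cv2.cvtColor(cv2.resize(img,None,fx=s,fy=s,interpolation=cv2.INTER_CUBIC),cv2.COLOR_RGB2BGR))
E
python3 - <<'E'
from h import *
out=[]
for c in("scene","side"):
    img,w=cloud(c); out.append(img); np.savez(c,img=img,w=w)
    for q in("cap","cab","cab_drawer0_handle","weight","port"):
        for r in silhouettes(c,q)[:3]:
            m=r["mask"]; P=w[m]; P=P[~np.isnan(P[:,0])]
            print(c,q,round(r["score"],2),np.round(r["bbox"]),np.round(np.median(P,0)) if len(P) else None, np.round(np.percentile(P,98,axis=0)) if len(P) else None,np.round(img[m].mean(0)))
save(np.vstack(out),"a.png",s=.78*1.0)
s=arm.read_state();print(s["clock"],s["position"],s["ee_rot"],s["gripper_width"],s["contact_force"])
E
```

```text
scene cap 0.76 [299. 178.  16.  21.] [651.  78. 156.] [673. 111. 180.] [144.  77.  11.]
scene cap 0.7 [301. 128.  16.  26.] [520. 420.  71.] [546. 459. 103.] [128. 124. 115.]
scene cap 0.66 [302. 162.  17.  12.] [589. 265.  51.] [612. 290.  60.] [ 30. 110.  48.]
scene cab 0.76 [294. 211. 118. 111.] [685.  -6. 106.] [830. 189. 114.] [97. 96. 90.]
scene cab_drawer0_handle 0.57 [267. 193.  63.  78.] [528.  26.  59.] [585. 189. 100.] [97. 80. 65.]
scene weight 0.49 [295. 230.  12.  17.] [ 720. -119.  152.] [739. -91. 157.] [138. 108.  41.]
scene port 0.47 [299. 181.  18.  17.] [650.  76. 155.] [672. 106. 180.] [143.  76.  10.]
scene port 0.27 [266. 194.  64.  80.] [529.  20.  58.] [585. 189. 100.] [95. 78. 62.]
side cap 0.96 [184. 283.  25.  27.] [679. 301.  31.] [707. 315.  58.] [ 56. 103.  40.]
side cap 0.79 [258. 286.  21.  30.] [496. 282.  32.] [523. 296.  59.] [ 58. 105.  41.]
side cap 0.55 [214. 198.  25.  26.] [640. 106. 152.] [669. 119. 180.] [155.  71.  20.]
side cab 0.67 [212. 212. 146. 106.] [655. 107.  96.] [825. 202. 114.] [98. 92. 82.]
side cab 0.66 [254. 222.  70.  97.] [551.  60.  58.] [613. 204.  99.] [102.  77.  60.]
side cab_drawer0_handle 0.84 [253. 220.  63. 101.] [552.  67.  58.] [614. 204.  99.] [99. 75. 59.]
side weight 0.82 [208. 163.  13.  25.] [712. -95. 143.] [749. -84. 157.] [140. 103.  41.]
side weight 0.28 [239. 337.  38.  52.] [506. 462.  77.] [539. 476. 103.] [162. 152. 132.]
side port 0.24 [238. 337.  37.  48.] [506. 462.  77.] [539. 476. 103.] [162. 151. 132.]
0.6 [145.97282668 607.68212171 249.99679415] [-6.19043574e-01  7.85356641e-01 -1.87562440e-05 -9.50096978e-06] 85.37450364812166 [ 0.62262345 -0.02394292 -0.21236483]
```

View pics/a.png

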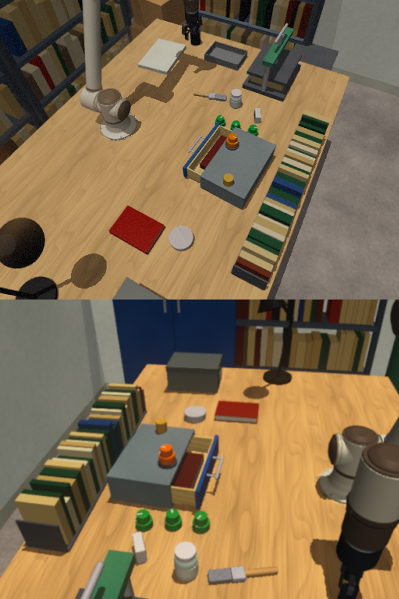

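The view shows one orange cap on the cabinet (scene 299,178; side 214,198), the brass weight (scene 295,230; side 208,163), and three green look-alikes on the table (side about 184,283 / 220,283 / 258,286). I choose the orange one. Next I fit the geometry.

```bash
python3 - <<'E'
from h import *
from scipy.optimize import least_squares
for c in("scene","side"):
    f=np.load(c+".npz");img=f["img"];w=f["w"]
    hsv=cv2.cvtColor(img,cv2.COLOR_RGB2HSV)
    x,y,z=w[...,0],w[...,1],w[...,2]
    top=(abs(z-111)<5)&(abs(x-680)<250)&(abs(y)<300)&(hsv[...,1]<70)
    n,l,st,_=cv2.connectedComponentsWithStats(top.astype(np.uint8)); k=1+np.argmax(st[1:,4]); P=w[l==k]
    r=cv2.minAreaRect(P[:,:2].astype(np.float32)); print(c,"top",len(P),np.round(np.median(P[:,2])),r)
    org=((hsv[...,0]<14)&(hsv[...,1]>190)&(hsv[...,2]>60)&(z>115)&(z<200)&(abs(x-650)<80)&(abs(y-90)<80))
    Q=w[org]; 
    print("cap n",len(Q),np.round(Q.min(0)),np.round(Q.max(0)))
    C=Q[Q[:,2]>172];print(" crown top",len(C),np.round(C.mean(0),1),np.round((C.min(0)+C.max(0))/2,1))
    # side-surface fit with known radii
    S=Q[(Q[:,2]<148)|((Q[:,2]>153)&(Q[:,2]<172))]; R=np.where(S[:,2]<150,28,21)
    o=least_squares(lambda p:np.hypot(S[:,0]-p[0],S[:,1]-p[1])-R,[650,90],loss="soft_l1",f_scale=2);print(" circ fit",o.x,len(S),np.sqrt(np.mean(o.fun**2)))
    blue=(hsv[...,0]>105)&(hsv[...,0]<125)&(hsv[...,1]>120)&(abs(x-560)<120)&(abs(y-60)<200)&(z>10)
    B=w[blue]
    if len(B)>20:
        print("blue",len(B),np.round(np.percentile(B,[3,50,97],axis=0)).tolist(), cv2.fitLine(B[:,:2].astype(np.float32),cv2.DIST_L1,0,.01,.01).ravel())
    # weight etc
s=np.load("side.npz")["img"];t=np.load("scene.npz")["img"]
a=cv2.resize(t[150:270,230:360],(520,480));save(a,"b.png",s=1)
E
```

```text
scene top 3795 110.0 ((713.721923828125, 24.578826904296875), (345.0167236328125, 226.2001953125), 86.18816375732422)
cap n 49 [621.  60. 119.] [674.  91. 176.]
 crown top 4 [656.   73.6 173.8] [655.6  74.7 174.2]
 circ fit [644.91075174  89.85452649] 44 1.5270713720861382
blue 264 [[497.0, -128.0, 47.0], [509.0, -1.0, 96.0], [523.0, 186.0, 102.0]] [6.4993747e-02 9.9788564e-01 5.1519238e+02 9.6655579e+01]
side top 4943 111.0 ((712.8431396484375, 25.188766479492188), (345.490966796875, 229.4052276611328), 85.94478607177734)
cap n 390 [617.  70. 126.] [670. 121. 182.]
 crown top 105 [641.5  95.8 177.4] [643.7  91.7 177.1]
 circ fit [644.53052201  89.87183363] 215 1.8825636437312907
blue 273 [[498.0, -104.0, 94.0], [510.0, 77.0, 98.0], [520.0, 201.0, 102.0]] [6.0190469e-02 9.9818689e-01 5.1079398e+02 9.0332962e+01]
```

View pics/b.png

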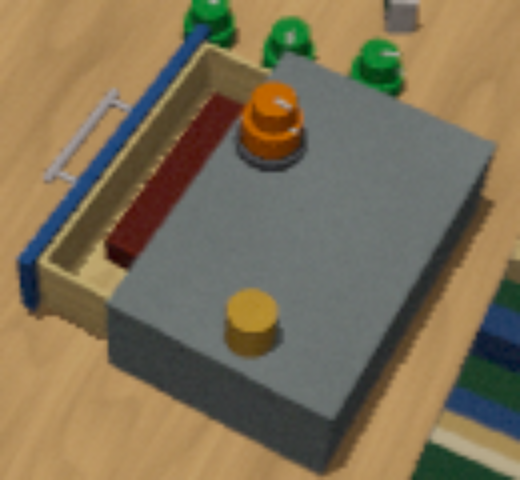

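The crop confirms it: the orange cap with its white mark sits on a dark round base near the cabinet's front edge. The handle bar is free in front of the drawer. The fits agree across both cameras: cap at about (644.7, 89.9), cabinet yaw about -3.8°. Next I shut the fingers and move to a point in front of the handle.

>>> {"api": "play_rows", "payload": {
  "offset": [
    [22, -47, 0],
    [22, -47, 0],
    [22, -47, 0],
    [22, -47, 0],
    [22, -47, 0],
    [22, -47, 0],
    [22, -47, 0],
    [22, -47, 0],
    [22, -47, 0],
    [22, -47, 0],
    [22, -47, 0],
    [22, -47, 0]
  ],
  "turn": [0.02, 0.02, 0.02, 0.02, 0.02, 0.02, 0.02, 0.02, 0, 0, 0, 0],
  "grip": -1
}}

```text
clock: 1.8
position: [397.0, 62.2, 251.0]
ee_rot: [-0.688, 0.726, -0.0, 0.006]
contact_force: [1.6, 0.2, 0.1]
gripper_width: 0.1
```

```bash
python3 - <<'E'
from h import *
s=arm.read_state();print(s["joints"],s["position"],s["ee_rot"])
img,w=cloud("side")
f=np.load("side.npz");T=0
p=eyes.camera_params("side")
# bar pixels: thin, in front of drawer, z 60-85
for c in("side","scene"):
    img,w=cloud(c)
    m=(abs(w[...,2]-72)<12)&(w[...,0]>430)&(w[...,0]<490)&(abs(w[...,1]-40)<90)
    B=w[m];print(c,len(B),np.round(np.percentile(B,[5,50,95],axis=0)).tolist() if len(B) else "")
E
```

```text
[ 0.5629504  -0.01439753 -0.49535968 -0.00199436 -1.0781336   0.95411419] [397.02009551  62.16705285 251.04010064] [-6.87506144e-01  7.26154460e-01 -2.72388513e-04  5.90998972e-03]
side 141 [[459.0, -12.0, 72.0], [468.0, 40.0, 76.0], [486.0, 97.0, 79.0]]
scene 94 [[462.0, -17.0, 70.0], [470.0, 34.0, 76.0], [484.0, 96.0, 80.0]]
```

>>> {"api": "play_rows", "payload": {
  "offset": [
    [6, -6, -45],
    [6, -6, -45],
    [6, -6, -45],
    [0, 0, -30],
    [0, 0, -12],
    [0, 0, 0]
  ],
  "turn": [0, 0, 0, 0, 0, 0]
}}

```text
clock: 2.55
position: [417.2, 48.8, 71.4]
ee_rot: [-0.688, 0.726, -0.002, 0.012]
contact_force: [-0.5, 0.4, 0.3]
gripper_width: 0.1
```

>>> {"api": "play_rows", "payload": {
  "offset": [
    [10, -0.7, 0],
    [10, -0.7, 0],
    [10, -0.7, 0],
    [10, -0.7, 0],
    [10, -0.7, 0]
  ],
  "turn": [0, 0, 0, 0, 0]
}}

```text
clock: 3.05
position: [471.6, 48.2, 74.7]
ee_rot: [-0.69, 0.724, -0.002, 0.014]
contact_force: [-1.2, 0.3, -0.8]
gripper_width: 0.1
```

>>> {"api": "play_rows", "payload": {
  "offset": [
    [10, -1.5, 0],
    [10, -1.5, 0],
    [10, -1, 0],
    [10, -1, 0]
  ],
  "turn": [0, 0, 0, 0]
}}

```text
clock: 3.45
position: [515.9, 42.7, 75.2]
ee_rot: [-0.689, 0.724, -0.003, 0.015]
contact_force: [-1.3, 1.6, 1.3]
gripper_width: -0.5
```

>>> {"api": "play_rows", "payload": {
  "offset": [
    [5, -0.3, 0],
    [5, -0.3, 0],
    [4, -0.3, 0],
    [4, -0.3, 0]
  ],
  "turn": [0, 0, 0, 0]
}}

```text
clock: 3.85
position: [535.1, 41.0, 75.0]
ee_rot: [-0.689, 0.725, -0.002, 0.013]
contact_force: [-10.1, 4.9, 7.0]
gripper_width: 0.5
```

>>> {"api": "play_rows", "payload": {
  "offset": [
    [4, 0, 0],
    [4, 0, 0],
    [4, 0, 0]
  ],
  "turn": [0, 0, 0]
}}

```text
clock: 4.15
position: [535.0, 39.6, 73.5]
ee_rot: [-0.688, 0.726, 0.006, 0.002]
contact_force: [-10.2, 3.7, 8.0]
gripper_width: 0.1
```

```bash
python3 - <<'E'
from h import *
s=arm.read_state();print(s["position"],s["contact_force"])
img,w=cloud("side");save(img,"c.png",(120,130,320,300),3)
f=cv2.cvtColor(img,cv2.COLOR_RGB2HSV);x,y,z=w[...,0],w[...,1],w[...,2]
b=(f[...,0]>105)&(f[...,0]<125)&(f[...,1]>120)&(abs(x-580)<120)&(abs(y-60)<200)&(z>10)&(z<115)
print(np.round(np.percentile(w[b],[3,50,97],axis=0)).tolist())
E
```

```text
[534.99842877  39.56722405  73.53983641] [-10.17015581   3.74158101   7.96057856]
[[584.0, -47.0, 66.0], [597.0, 141.0, 98.0], [608.0, 200.0, 102.0]]
```

View pics/c.png

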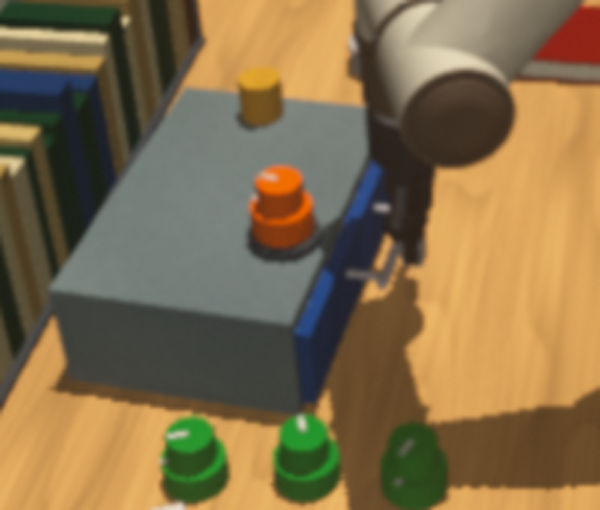

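The picture shows the drawer front flush with the cabinet (about 340,290 in the crop), and the arm stands at a stop. One firmer nudge will confirm it before I back off.

>>> {"api": "play_rows", "payload": {
  "offset": [
    [8, -0.5, 0],
    [8, -0.5, 0]
  ],
  "turn": [0, 0]
}}

```text
clock: 4.4
position: [535.1, 37.8, 72.3]
ee_rot: [-0.687, 0.727, 0.017, -0.013]
contact_force: [-20.1, 8.4, 14.9]
gripper_width: -0.0
```

>>> {"api": "play_rows", "payload": {
  "offset": [
    [-12, 0, 0],
    [-20, 1, 0],
    [-15, 0, 0],
    [0, 0, 40],
    [0, 0, 45],
    [0, 0, 45],
    [0, 0, 45],
    [0, 0, 0]
  ],
  "turn": [0, 0, 0, 0, 0, 0, 0, 0]
}}

```text
clock: 5.2
position: [484.9, 38.1, 254.7]
ee_rot: [-0.688, 0.725, 0.016, -0.014]
contact_force: [0.7, 0.3, -0.3]
gripper_width: 0.0
```

```bash
python3 - <<'E'
from h import *
s=arm.read_state();print(s["position"],s["contact_force"],s["joints"])
from scipy.optimize import least_squares
for c in("side","scene"):
    img,w=cloud(c)
    f=cv2.cvtColor(img,cv2.COLOR_RGB2HSV);x,y,z=w[...,0],w[...,1],w[...,2]
    m=(f[...,0]>105)&(f[...,0]<125)&(f[...,1]>120)&(abs(x-580)<120)&(abs(y-60)<200)&(z>85)&(z<115)
    print(c,"blue",cv2.fitLine(w[m][:,:2].astype(np.float32),cv2.DIST_L1,0,.01,.01).ravel())
    m=(abs(z-72)<12)&(x>510)&(x<560)&(abs(y-40)<90)
    print(" bar",np.round(np.percentile(w[m],[5,50,95],axis=0)).tolist())
E
```

```text
[484.86496701  38.09874473 254.7002892 ] [ 0.68487269  0.334305   -0.34043764] [ 0.40069746  0.16399536 -0.28016782 -0.02230863 -1.16347194  1.12630949]
side blue [ 6.4568944e-02  9.9791324e-01  5.9004596e+02 -1.0843721e+01]
 bar [[543.0, -18.0, 72.0], [549.0, 41.0, 76.0], [557.0, 99.0, 79.0]]
scene blue [ 6.1566927e-02  9.9810296e-01  5.8171088e+02 -1.2365875e+02]
 bar [[546.0, -23.0, 68.0], [553.0, 25.0, 75.0], [558.0, 87.0, 80.0]]
```

Drawer: it travelled about 82 mm to a stop that held under 20 N, and the bar stayed at x≈550 after release, so it is shut. Next I go above the cap with the gripper open, with the wrist turned back so there is room to turn either way.

>>> {"api": "play_rows", "payload": {
  "offset": [
    [32, 10, 0],
    [32, 10, 0],
    [32, 10, 0],
    [32, 10, 0],
    [32, 12, 0],
    [0, 0, 0],
    [0, 0, 0]
  ],
  "turn": [-0.12, -0.12, -0.12, -0.12, -0.12, 0, 0],
  "grip": 1
}}

```text
clock: 6.0
position: [641.6, 89.6, 233.9]
ee_rot: [-0.43, 0.902, 0.028, -0.022]
contact_force: [-0.5, -0.2, -0.7]
gripper_width: 85.4
```

```bash
python3 - <<'E'
from h import *
from scipy.optimize import least_squares
s=arm.read_state();print(s["position"],s["ee_rot"],s["joints"],s["contact_force"])
img,w=cloud("wrist");save(img,"d.png",None,1.2)
f=cv2.cvtColor(img,cv2.COLOR_RGB2HSV);m=(f[...,0]<14)&(f[...,1]>170)&(f[...,2]>60)
P=w[m];print(len(P),np.nanpercentile(P,[1,50,99],axis=0).round(1))
T=P[P[:,2]>np.nanpercentile(P[:,2],99)-6];(c,r)=cv2.minEnclosingCircle(T[:,:2].astype(np.float32));print("top",c,r,np.median(T[:,2]))
S=P[(P[:,2]<148)&(P[:,2]>115)]
if len(S)>10:(c,r)=cv2.minEnclosingCircle(S[:,:2].astype(np.float32));print("skirt",c,r,len(S))
E
```

```text
[641.64923885  89.63831884 233.85381377] [-0.43047852  0.90189649  0.02775112 -0.02237966] [ 0.36474966  0.46294974  0.1100765  -0.05418547 -1.26747766  0.54337284] [-0.48378099 -0.22363834 -0.68909584]
2752 [[625.7  63.  126.9]
 [651.7  85.4 177.7]
 [672.7 113.6 179.8]]
top (645.11328125, 89.8924560546875) 20.749038696289062 178.55537486738893
skirt (648.7335205078125, 89.18093872070312) 28.80523109436035 285
```

View pics/d.png

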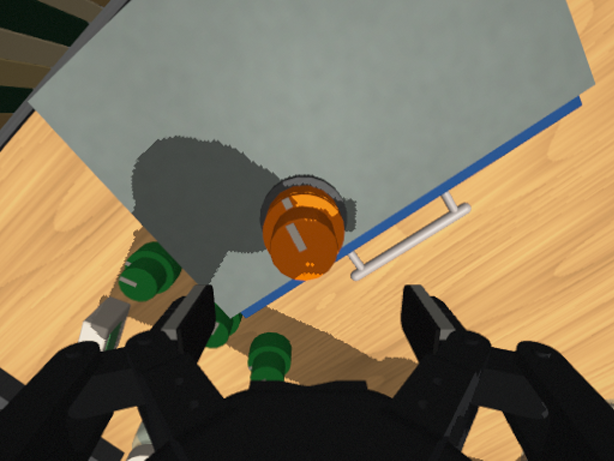

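The wrist view shows the orange cap (300,235) between the open fingers, with its base and the shut blue drawer front below it. The green caps are off to the lower left. The crown fit gives (645.1, 89.9), r = 20.7, top z = 178.6, as expected. The tool has tilted about 4°, so I'll see how still rows affect that.

>>> {"api": "play_rows", "payload": {
  "offset": [
    [0, 0, 0],
    [0, 0, 0],
    [0, 0, 0]
  ],
  "turn": [0, 0, 0]
}}

```text
clock: 6.35
position: [638.8, 88.8, 232.9]
ee_rot: [-0.431, 0.902, 0.028, -0.024]
contact_force: [-0.4, -0.3, 0.3]
gripper_width: 85.4
```

>>> {"api": "play_rows", "payload": {
  "offset": [
    [0, 0, 20],
    [0, 0, 20],
    [0, 0, 0],
    [0, 0, 0]
  ],
  "turn": [0, 0, 0, 0]
}}

```text
clock: 6.75
position: [636.6, 88.2, 274.9]
ee_rot: [-0.431, 0.901, 0.028, -0.024]
contact_force: [-0.4, 1.2, 0.2]
gripper_width: 85.1
```

```bash
python3 - <<'E'
from h import *
from scipy.spatial.transform import Rotation as R
s=arm.read_state();print(s["position"],R.from_quat(s["ee_rot"]).as_matrix()[:,2],s["joint_vel"])
E
```

```text
[636.58284559  88.20942776 274.93790296] [-0.06719042  0.03082548 -0.99726388] [ 0.00119728 -0.02048719  0.01301244  0.01115206 -0.00256862  0.00162644]
```

>>> {"api": "play_rows", "payload": {
  "offset": [
    [-32, 0, 0],
    [-32, 0, 0],
    [-32, 0, 0],
    [-32, 0, 0],
    [0, 0, 0],
    [0, 0, 0]
  ],
  "turn": [0, 0, 0, 0, 0, 0]
}}

```text
clock: 7.35
position: [500.8, 86.7, 268.1]
ee_rot: [-0.431, 0.902, 0.03, -0.028]
contact_force: [0.9, 0.3, 0.7]
gripper_width: 85.5
```

>>> {"api": "play_rows", "payload": {
  "offset": [
    [12, 0, 0],
    [12, 0, 0],
    [12, 0, 0],
    [12, 0, 0],
    [12, 0, 0],
    [12, 0, 0],
    [12, 0, 0],
    [12, 0, 0],
    [12, 0, 0],
    [0, 0, 0]
  ],
  "turn": [0, 0, 0, 0, 0, 0, 0, 0, 0, 0]
}}

```text
clock: 8.35
position: [629.0, 85.4, 259.1]
ee_rot: [-0.428, 0.903, 0.029, -0.03]
contact_force: [-0.3, 0.4, -0.7]
gripper_width: 85.4
```

```bash
python3 - <<'E'
from h import *
from scipy.spatial.transform import Rotation as R
s=arm.read_state();print(s["position"],R.from_quat(s["ee_rot"]).as_matrix()[:,2],s["joints"])
E
```

```text
[628.9692745   85.42332286 259.06955415] [-0.07913337  0.02635176 -0.99651568] [ 0.36515703  0.43248613  0.12392543 -0.05450763 -1.3272249   0.53535344]
```

The tilt stays near 4.8° and matters little: the cap is gripped while upright, and turns are about world z. I descend with an allowance for it.

>>> {"api": "play_rows", "payload": {
  "offset": [
    [5, 1.5, -12],
    [5, 1.5, -12],
    [5, 1.5, -12],
    [3, 1, -10],
    [1, 0, -8],
    [1, 0, 0]
  ],
  "turn": [0, 0, 0, 0, 0, 0]
}}

```text
clock: 8.95
position: [650.2, 90.9, 196.3]
ee_rot: [-0.428, 0.903, 0.03, -0.033]
contact_force: [-0.2, -0.3, -0.5]
gripper_width: 85.4
```

>>> {"api": "play_rows", "payload": {
  "offset": [
    [-3, -1, -8],
    [-1, 0, -8],
    [0, 0, -5],
    [0, 0, 0]
  ],
  "turn": [0, 0, 0, 0]
}}

```text
clock: 9.35
position: [645.7, 89.9, 174.7]
ee_rot: [-0.428, 0.903, 0.029, -0.032]
contact_force: [-0.3, 0.1, 0.5]
gripper_width: 85.4
```

>>> {"api": "play_rows", "payload": {
  "offset": [
    [0.5, 0, 0],
    [0.5, 0, -1],
    [0.5, 0, 0],
    [0, 0, 0],
    [0, 0, 0],
    [0, 0, 0]
  ],
  "turn": [0, 0, 0, 0, 0, 0],
  "grip": -1
}}

```text
clock: 9.95
position: [647.6, 89.6, 175.3]
ee_rot: [-0.428, 0.903, 0.029, -0.031]
contact_force: [0.0, -0.8, 0.1]
gripper_width: 40.3
```

```bash
python3 - <<'E'
from h import *
from scipy.spatial.transform import Rotation as R
s=arm.read_state();m=R.from_quat(s["ee_rot"]).as_matrix();print(s["position"],m[:,2],np.degrees(np.arctan2(m[1,0],m[0,0])),s["joints"],s["wrist_torque"])
E
```

```text
[647.60640873  89.59493467 175.31323002] [-0.08171828  0.02549782 -0.99632925] -129.21678325531033 [ 0.36086298  0.52449196  0.06223068 -0.05711546 -1.17671153  0.54793156] [-0.08088815 -0.0431007   0.0007351 ]
```

Gripped at about 40 mm. Now a gentle test, anticlockwise.

>>> {"api": "play_rows", "payload": {
  "offset": [
    [0, 0, 0],
    [0, 0, 0],
    [0, 0, 0],
    [0, 0, 0]
  ],
  "turn": [0.05, 0.05, 0.05, 0.05]
}}

```text
clock: 10.35
position: [647.9, 89.1, 175.3]
ee_rot: [-0.519, 0.854, 0.025, -0.034]
contact_force: [-1.0, -0.2, -0.3]
gripper_width: 39.7
```

```bash
cat > st.py <<'E'
from h import *
from scipy.spatial.transform import Rotation as R
s=arm.read_state();m=R.from_quat(s["ee_rot"]).as_matrix();print(s["position"].round(1) if hasattr(s["position"],"round") else s["position"],m[:,2].round(3),"yaw",np.degrees(np.arctan2(m[1,0],m[0,0])).round(1),"F",np.round(s["contact_force"],1),"T",np.round(s["wrist_torque"],2),"j6",s["joints"][5],s["gripper_width"])
E
python3 st.py
```

```text
[647.9  89.1 175.3] [-0.085  0.008 -0.996] yaw -117.4 F [-1.  -0.2 -0.3] T [-0.14  0.04 -0.02] j6 0.7422382133520709 39.724071200571515
```

Turned 11.8° with no resistance. I continue past 15°.

>>> {"api": "play_rows", "payload": {
  "offset": [
    [0, 0, 0],
    [0, 0, 0],
    [0, 0, 0]
  ],
  "turn": [0.05, 0.05, 0.05]
}}

```text
clock: 10.65
position: [647.8, 89.2, 175.3]
ee_rot: [-0.584, 0.811, 0.023, -0.036]
contact_force: [-0.8, -0.2, -0.0]
gripper_width: 40.4
```

```bash
python3 st.py
```

```text
[647.8  89.2 175.3] [-0.085 -0.005 -0.996] yaw -108.4 F [-0.8 -0.2 -0. ] T [ 0.07  0.07 -0.01] j6 0.8878470167161635 40.371840846408794
```

>>> {"api": "play_rows", "payload": {
  "offset": [
    [0, 0, 0],
    [0, 0, 0],
    [0, 0, 0],
    [0, 0, 0],
    [0, 0, 0],
    [0, 0, 0],
    [0, 0, 0],
    [0, 0, 0],
    [0, 0, 0]
  ],
  "turn": [0.08, 0.08, 0.08, 0.08, 0.08, 0.08, 0.08, 0.08, 0.08]
}}

```text
clock: 11.55
position: [647.2, 90.9, 175.3]
ee_rot: [0.84, -0.541, -0.01, 0.042]
contact_force: [-0.8, 0.1, 0.1]
gripper_width: 40.1
```

```bash
python3 st.py; python3 - <<'E'
from h import *
img,w=cloud("side");save(img,"e.png",(150,140,290,260),4)
E
```

```text
[647.2  90.9 175.3] [-0.061 -0.06  -0.996] yaw -65.5 F [-0.8  0.1  0.1] T [ 0.21  0.19 -0.03] j6 1.5823823898685567 40.07445920844868
```

View pics/e.png

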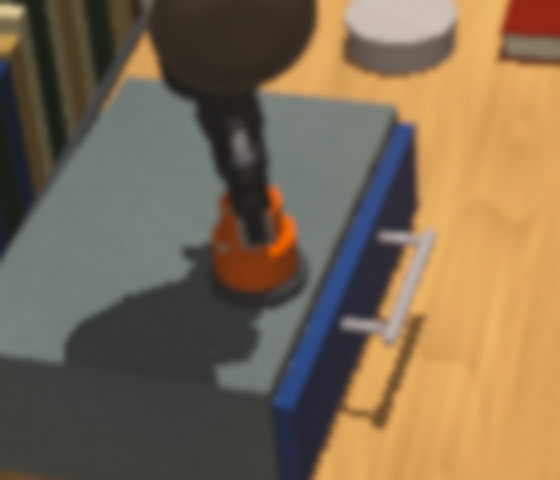

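>>> {"api": "play_rows", "payload": {
  "offset": [
    [0, 0, 0],
    [0, 0, 0],
    [0, 0, 0],
    [0, 0, 0]
  ],
  "turn": [0.07, 0.07, 0.06, 0]
}}

```text
clock: 12.0
position: [646.7, 91.1, 175.4]
ee_rot: [0.891, -0.452, -0.006, 0.043]
contact_force: [-0.9, -0.2, 0.5]
gripper_width: 40.1
```

>>> {"api": "play_rows", "payload": {
  "offset": [
    [0, 0, 4],
    [0, 0, 4]
  ],
  "turn": [0, 0]
}}

```text
clock: 12.2
position: [646.4, 91.2, 182.6]
ee_rot: [0.89, -0.454, -0.006, 0.043]
contact_force: [0.4, -0.1, -0.9]
gripper_width: 39.8
```

```bash
python3 st.py
```

```text
[646.4  91.2 182.6] [-0.05  -0.071 -0.996] yaw -54.0 F [ 0.4 -0.1 -0.9] T [ 0.16 -0.11  0.  ] j6 1.769565031177616 39.82571552181801
```

It turned 75° and rises freely with about 1 N of load. I lift straight up.

>>> {"api": "play_rows", "payload": {
  "offset": [
    [0.3, 0, 5],
    [0.3, 0, 5],
    [0.3, 0, 5],
    [0.3, 0, 5],
    [0.3, 0, 6],
    [0, 0, 10],
    [0, 0, 12],
    [0, 0, 14],
    [0, 0, 12],
    [0, 0, 6],
    [0, 0, 0],
    [0, 0, 0]
  ],
  "turn": [0, 0, 0, 0, 0, 0, 0, 0, 0, 0, 0, 0]
}}

```text
clock: 13.4
position: [648.7, 91.5, 272.0]
ee_rot: [0.889, -0.455, -0.005, 0.041]
contact_force: [0.6, 0.4, -2.5]
gripper_width: 40.0
```

```bash
python3 st.py; python3 - <<'E'
from h import *
img,w=cloud("side");f=cv2.cvtColor(img,cv2.COLOR_RGB2HSV)
m=(f[...,0]<14)&(f[...,1]>190)&(f[...,2]>60)&(abs(w[...,0]-650)<60)&(abs(w[...,1]-90)<60)&(w[...,2]>115)
print(np.nanpercentile(w[m],[1,50,99],axis=0).round(0))
save(img,"f.png",(120,90,320,290),3)
E
```

```text
[648.7  91.5 272. ] [-0.046 -0.068 -0.997] yaw -54.1 F [ 0.6  0.4 -2.5] T [ 0.15 -0.12 -0.03] j6 1.7775811124927507 39.99873149345043
[[621.  80. 225.]
 [648. 112. 246.]
 [670. 121. 276.]]
```

View pics/f.png

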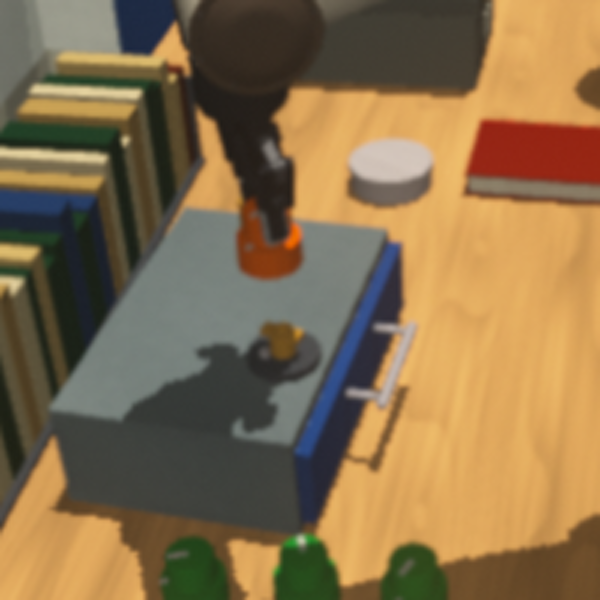

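The cap is held level at about (270,250), the brass neck is bare at (283,342), and the drawer is shut. I let the arm settle, check once more and hand in.

>>> {"api": "play_rows", "payload": {
  "offset": [
    [0, 0, 0],
    [0, 0, 0],
    [0, 0, 0]
  ],
  "turn": [0, 0, 0]
}}

```text
clock: 13.75
position: [648.1, 91.3, 270.0]
ee_rot: [0.889, -0.455, -0.006, 0.042]
contact_force: [0.0, -0.1, -1.4]
gripper_width: 40.4
```

```bash
python3 - <<'E'
from h import *
s=arm.read_state();print(s["clock"],s["position"],np.round(s["joint_vel"],3),s["gripper_width"])
img,w=cloud("scene")
for r in silhouettes("scene","weight")[:1]: print(np.nanmedian(w[r["mask"]],0).round(),r["score"])
x,y,z=w[...,0],w[...,1],w[...,2]
m=(abs(z-72)<12)&(x>510)&(x<560)&(abs(y-40)<90);print("bar",np.round(np.percentile(w[m],[5,50,95],axis=0)).tolist())
print(arm.job_done())
E
```

```text
13.75 [648.06366799  91.33040595 270.03351071] [ 0.     0.005 -0.005  0.     0.    -0.001] 40.400336355343974
[ 721. -118.  152.] 0.5
bar [[546.0, -24.0, 70.0], [553.0, 29.0, 75.0], [559.0, 89.0, 79.0]]
the job is handed in; nothing more can be done
None
```

The job is done and handed in at about 14 s on the robot's clock. The drawer is shut and the cap is off the port, still held in the gripper.

- **Drawer:** I pushed it about 82 mm by the bar, to a stop that did not give under about 20 N. In the last check the handle was still at its shut position (x ≈ 553 mm).
- **Cap:** It turned anticlockwise 75° with almost no torque, so I never had to try the other way. It then lifted freely. It is held at a 40 mm opening, about 95 mm above where it sat, and the arm was nearly still. The last picture shows it about level, above the bare brass neck.
- **Other things:** The weight is where it was. The film can, the red book and the green caps looked undisturbed in the last picture. I did not check the jar, brush or logger again.

**Tool tilt:** The tool had drifted about 4–5° off vertical. I gripped the cap with it seated upright and turned only about the vertical, so it should still be upright. I judged that from the picture and did not measure the cap's own tilt.

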